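# Check a contact rail under the toggle clamp

## Robot

A 6-joint arm with a two-finger parallel gripper is mounted at the origin on the work surface. World frame = base frame: x ahead of the robot, y to its left, z up, the work surface at z = 0. Lengths are in m, angles in rad, forces in N, time in s.
With the tool pointing down it reaches from about 0.3 to 0.875 m from the base axis. Payload 6.4 kg.
Tool frame: the origin (TCP) lies on the mounting face of the last link; the fingertips stand 173 mm ahead of it and the grasp point (between the pads) lies 155 mm ahead of it; z points along the fingers, y is the direction in which the jaws open and shut (so a half turn about z gives the same grasp; the last joint's range is limited). The gripper opens to 85 mm and grips with 20 to 120 N. Pads are 22 mm wide; open, the fingers measure 114 mm over their backs; the gripper's body (76 mm by 85 mm) begins 54 mm behind the grasp point. The pads swing forward as they close: fully open they stand 13 mm farther back than shut.
Start: joints at [0.957, 0.181, 1.607, -0, 1.354, -0.206], TCP at [0.228, 0.528, 0.405] pointing down, gripper open.
Joint ranges: [-2.99, 2.99], [-0.89, 2.07], [0.3, 2.58], [-1.14, 4.28], [0, 2.63], [-3.12, 3.12]. Speed limits (rad/s): [2.57, 2.57, 3.01, 3.14, 3.14, 3.14].

## Interface

Orientations are given as a rotation vector (axis times angle).
In Python, from bench import env gives the robot as it stands.
- The arm moves only by the tool servo_tool, never from a script. Its argument "deltas" is a list of rows, each a list of 3 entries, a list of its own where there are three numbers: the turn, a rotation vector about the tool's x, y, z scaled (see below), then the shift along the tool's x, y, z scaled (see below), then the finger opening in mm, from 0 to 85.4. In form: [[[rx, ry, rz], [dx, dy, dz], fingers], ...]. A call has 1 to 20 rows; each row shifts and turns the pose as measured when the row begins, along the tool's axes as they then stand; what a row does not reach is not made up. The controller multiplies each number of a shift by 5 cm and each number of a turn by 45 degrees. A row lasts 1/10 s, in which the tool goes at most 50 mm and 8.59 degrees, less where a joint would pass 70% of its speed; a pose out of reach is approached as far as the arm can. A call with a number of a shift or a turn outside -1 to 1 is refused whole. A call with a gripper value outside its range is refused whole. The fingers move at their own pace and stop on an object; "newtons" is the grip in N (left out, the last holds). Time passes only in rows, so rows that do not move let the fingers close. It gives the time, the measured TCP pose, the force and the opening at its end, in the units of the state.
- env.observe(): the state, without advancing time (a new reading comes with each control period).
- env.grab_frame(name): name is "scene" or "top"; returns a dict with "img" (384x512x3 uint8, red, green, blue), "mtx" (3x3 intrinsics, pixels), "R" (3x3) and "t" (3): a world point X has camera coordinates R X + t. Camera axes: x right, y down, z forward; pixel columns grow to the right and rows downward; lengths in m; the calibration is good to about 2 mm. A picture is of the moment at which its call begins. There is no depth.
- env.close_job(): hands the job in, once; it reports no verdict.
The state is a dict: "clock": time; "joint_pos": joint angles; "qd": joint speeds; "joint_torque": joint torques, N m; "eef_pos": TCP position; "eef_rot": TCP orientation; "wrist_force": force on the tool from outside, world axes, zero at the start; "ft_torque": the same for the moment, N m; "finger_gap": finger opening in m.
Only numpy, scipy, OpenCV 4.12 (cv2) and the standard library are available. Lean on these libraries where they do the work, as an engineer would, in place of code of your own. Each camera call takes 0.05 s, during which the arm holds its last target. There are 200 camera calls.

## Task

Check the long contact rail: take it from the bin, lay it flat in the channel of the check fixture and push it up against the channel's end stop, then let go of it. Swing the toggle clamp over centre until it holds the rail down by itself, let go completely and leave it clamped for a full second while the sensor reads it, then swing the clamp all the way back to its open rest, leaving the rail in place against the stop. Leave the short rail in its bin and don't push the other things on the bench about.

Things in the scene. Friction and masses are not known exactly. Their poses are not given: they have to be found in the camera images.
- long_rail: The rail to check: copper, inverted-T section, 110 mm long. Flange 40 mm wide and 8 mm thick below, upright web 14 mm wide along its middle, 32 mm tall overall. About 0.3 kg. Lies flange down in either compartment of the bin. Origin: centre of the underside; x along its length, z up.
- short_rail: Like the long rail in every way but only 76 mm long, in the other compartment of the bin. Not wanted.
- bin: Blue plastic bin, fixed, 155 mm (x) by 195 mm (y), 42 mm tall, walls and floor 5 mm, a divider at y = 0 making two compartments 90 mm wide in y and 145 mm long in x, one rail in each, lengthwise along x within about 6 degrees. Origin: centre of the underside.
- fixture: Fixed check fixture; teal base 20 mm thick, x -95 to 225 mm, 150 mm wide. Origin on the table under the nest; x points from nest to clamp, away from the robot. Clamp cheeks: x 65 to 115, 40 wide, 98 mm high. A sensor head (x 156 to 226, y -67 to 43, z 262 to 312 mm; post at x 205, y -55) overhangs the open lever: it can be gripped only with the tool tilted in from the nest's side.
- nest (a point): Centre of the channel's floor, 20 mm above the table; axes as the fixture's. The channel runs along y between two 8 mm tall guides, inner faces at x = +-22 mm (2 mm play each side of the flange), 110 mm long. A stop 22 mm tall closes its +y end, face at y = +55 mm; the -y end is open. The rail's origin is at this point when it lies home against the stop.
- clamp_pivot (a point): Hinge of the clamp lever: 85 mm behind the nest centre (fixture x), 85 mm above the table; the hinge axis is the fixture's y. The lever swings in the fixture's x-z plane.
- clamp_grip (a point): Middle of the lever's black rubber grip (20 mm wide along the hinge axis, 26 mm deep, 50 mm long, 115 to 165 mm from the pivot); 140 mm from the pivot. From pivot to grip the lever is a 16 mm square steel bar; a spindle with a rubber foot sticks out 33 mm square to it, 85 mm from the pivot, on the side that comes down on the rail.
- clamp (a joint): Lever angle, rad. 0 = open, leaned back 25 degrees past upright away from the nest, under the sensor head. Grows as the grip comes up and over towards the robot. Level and pressing on a rail in the nest: about 2.0; 2.13 with nothing under it. A spring drives it to either end, changing sides at about 1.05; moving it takes up to about 8 N at the grip.
- pliers: Bystander: pliers with red handles, 150 mm long, lying flat beside the fixture; origin on the table under the pivot area.
- setting_block: Bystander: plain steel block 60 x 34 x 26 mm beside the fixture; origin at centre of its underside.
- spanner: Bystander: steel spanner, 130 mm long, lying beside the fixture on the bin's side; origin under its middle.
- oil_bottle: Bystander: white plastic bottle, 60 mm diameter, 150 mm tall, standing; origin under its centre.
- spray_can: Bystander: bare aluminium can, 56 mm diameter, 160 mm tall, standing; origin under its centre.
- foam_block: Bystander: white block 60 x 50 x 50 mm; origin under its centre.
- grease_pot: Bystander: dark steel cup, 70 mm diameter, 50 mm tall; origin under its centre.
There are look-alikes about, which are no part of the job. Leave any blue or red look-alike of the short_rail alone.

How it is judged:
On the way, in this order (a step that is already met when the one before it is completed fails the run):
1. the long rail lies flat in the channel against the end stop, let go, with the clamp still open (x of long_rail in the frame of nest between -0.004 and 0.004 m and y of long_rail in the frame of nest between -0.003 and 0.003 m and z of long_rail in the frame of nest between -0.003 and 0.003 m and angle between the x axis of long_rail and the y axis of nest, either way round below 0.06 rad and angle between long_rail's own z axis and vertical below 0.05 rad and value of joint clamp below 0.2 rad and contact force between the fingers and long_rail below 0.2 N), for 0.2 s.
2. the clamp is swung over and holds the rail down by itself for a second, the robot touching nothing (x of long_rail in the frame of nest between -0.004 and 0.004 m and y of long_rail in the frame of nest between -0.003 and 0.003 m and z of long_rail in the frame of nest between -0.003 and 0.003 m and angle between the x axis of long_rail and the y axis of nest, either way round below 0.06 rad and angle between long_rail's own z axis and vertical below 0.05 rad and value of joint clamp between 1.9 and 2.08 rad and contact force between each of the arm, the fingers and anything else below 0.3 N), for 0.8 s.
At the end, for the whole second after the job is handed in: Clamp back at its open rest (below 0.12 rad). Long rail at rest, flat in the channel and in line with it (0.06 rad): within 3 mm of its place against the stop, 4 mm across the channel, 3 mm in height. Short rail still in its bin (within 90 mm of its centre, below 20 mm) (x of long_rail in the frame of nest between -0.004 and 0.004 m and y of long_rail in the frame of nest between -0.003 and 0.003 m and z of long_rail in the frame of nest between -0.003 and 0.003 m and angle between the x axis of long_rail and the y axis of nest, either way round below 0.06 rad and angle between long_rail's own z axis and vertical below 0.05 rad and value of joint clamp below 0.12 rad and linear speed of long_rail below 0.02 m/s and horizontal distance between short_rail and bin below 0.09 m and height (world z) of short_rail below 0.02 m); the robot touches nothing.
It fails at once if a bystander is pushed more than 30 mm (distance of any of pliers, setting_block, spanner, oil_bottle, spray_can, foam_block, grease_pot from where it was at the start of the episode above 0.03 m).
It fails at once if the short rail is lifted out of the bin (height (world z) of short_rail above 0.045 m).
It also fails if it takes over 61 s, if anything falls off the work surface, if the arm or the gripper's body presses on something with over 40 N, if the wrist force passes 120 N, or if a joint passes its speed limit or range.

## Working session

There is one attempt and no reset: what is moved stays moved. The work goes in short steps, Python scripts to look and compute and a tool call to move; the robot and the scene stay as the last step left them, time stands still between calls to the robot, and variables do not carry over. Pictures are saved under pics/ and viewed, on a budget of 10 in all, crops included, one or two more only if the job needs it, and the job is handed in when it is done.

Besides the shell and the picture viewer there is one more tool, called after "Emit:" in YAML: its name, and indented under it one key for each argument. servo_tool: Moves the arm, as the interface text tells. Shifts and turns lie within -1 to 1; 1 stands for 5 cm of shift or 45 degrees of turn. Its arguments: {"type":"object","properties":{"deltas":{"type":"array"},"newtons":{"type":"number"}},"required":["deltas"]}

```bash
ls; mkdir -p pics; python3 - <<'E'
from bench import env
import cv2,numpy as np
s=env.observe();print(s)
for n in("scene","top"):
    f=env.grab_frame(n);np.savez(n+"0.npz",**f);cv2.imwrite(f"pics/{n}0.png",cv2.resize(f["img"][:,:,::-1],(800,600),interpolation=cv2.INTER_CUBIC))
    print(n,f["mtx"],f["R"],f["t"])
E
```

```text
pics
{'clock': 0.0, 'joint_pos': array([ 9.56693989e-01,  1.81596626e-01,  1.60803034e+00, -2.67385321e-05,
        1.35383205e+00, -2.06267401e-01]), 'qd': array([-0.00085635,  0.00095969,  0.00130847, -0.00011225, -0.00151167,
       -0.00120478]), 'joint_torque': array([-2.34770014e-04, -4.44887710e+01, -3.51322389e+01, -3.63818281e-04,
        9.24230117e-03,  4.59272871e-05]), 'eef_pos': array([0.22787392, 0.52763323, 0.40374183]), 'eef_rot': array([-6.36040062e-01, -3.07579660e+00,  2.70420900e-03]), 'wrist_force': array([ 0.13867422, -0.88655361, -0.07371512]), 'ft_torque': array([0.02755537, 0.02423534, 0.01500287]), 'finger_gap': 0.08540833717288991}
scene [[379.85211313   0.         253.83589622]
 [  0.         379.85211313 195.98625285]
 [  0.           0.           1.        ]] [[ 0.14671203  0.98917341  0.0033986 ]
 [ 0.73497232 -0.1067087  -0.66964837]
 [-0.6620357   0.10074335 -0.74267052]] [-0.07018148 -0.25901843  1.76218497]
top [[443.88531296   0.         254.61285575]
 [  0.         443.88531296 186.62674551]
 [  0.           0.           1.        ]] [[ 0.00585689 -0.99997889  0.00281302]
 [-0.99446248 -0.00611971 -0.10491394]
 [ 0.10492894 -0.00218297 -0.99447733]] [0.01071569 0.49500807 1.34124934]
```

View pics/scene0.png

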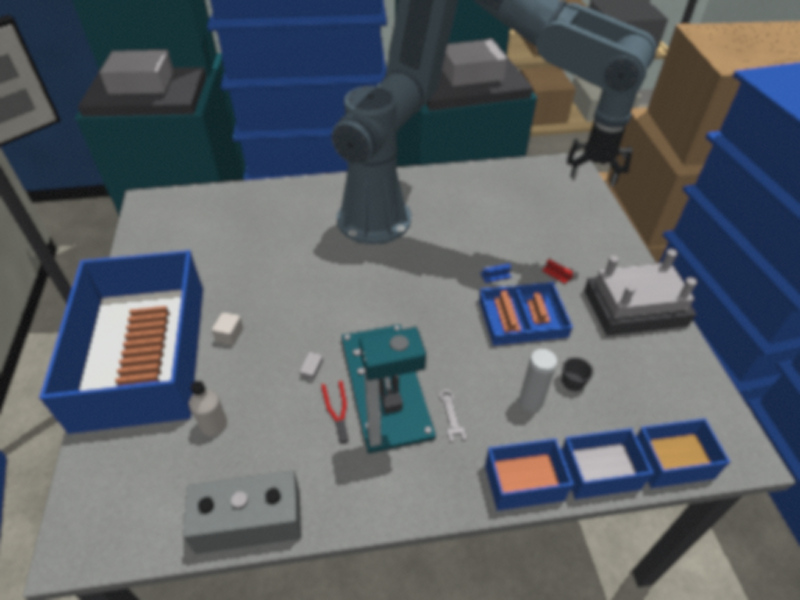

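View pics/top0.png

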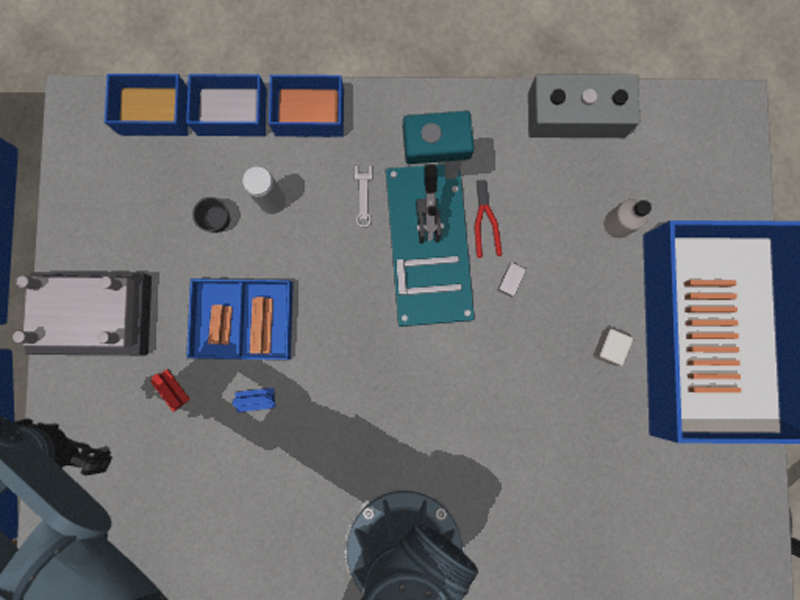

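The top view shows the working bin at (240,318) px, with two copper candidates in it: (260,325) is about 55 px long and (220,325) about 40 px. The longer one fits long_rail. The blue (254,400) and red (168,390) pieces are look-alikes outside the bin. The fixture is at (430,245), with the stop on its left (+y) and the lever open under the head. I'll confirm this in one rectified crop.

```bash
cat > h.py <<'E'
import numpy as np,cv2
from bench import env
def ray(f,u,v,z):
    d=f["R"].T@np.linalg.solve(f["mtx"],[u,v,1.]);c=-f["R"].T@f["t"]
    return c+d*(z-c[2])/d[2]
def proj(f,X):
    p=f["mtx"]@(f["R"]@np.asarray(X,float)+f["t"]);return p[:2]/p[2]
def rect(f,x0,x1,y0,y1,z,s=2000):
    "top-down: image up=+x, left=+y; s px per m"
    W=np.array([[x1,y1],[x1,y0],[x0,y0],[x0,y1]])
    src=np.float32([proj(f,[*w,z]) for w in W]);w,h=int((y1-y0)*s),int((x1-x0)*s)
    M=cv2.getPerspectiveTransform(src,np.float32([[0,0],[w,0],[w,h],[0,h]]))
    o=cv2.warpPerspective(f["img"],M,(w,h),flags=cv2.INTER_CUBIC)[:,:,::-1].copy()
    for k in range(int(np.ceil(x0*50)),int(x1*50)+1):
        r=int((x1-k/50)*s);cv2.line(o,(0,r),(6,r),(0,255,255),1);cv2.putText(o,f"{k/50:.2f}",(8,r+4),0,.35,(0,255,255),1)
    for k in range(int(np.ceil(y0*50)),int(y1*50)+1):
        c=int((y1-k/50)*s);cv2.line(o,(c,0),(c,6),(0,255,255),1);cv2.putText(o,f"{k/50:.2f}",(c-12,16),0,.35,(0,255,255),1)
    return o
E
python3 - <<'E'
from h import *
f=dict(np.load("top0.npz"));k=.64
for n,(u,v),z in [("bin",(240,318),.042),("long",(260,325),.037),("binTL",(190,280),.042),("binBR",(294,357),.042),("fTL",(386,168),.02),("fBL",(399,325),.02),("fBR",(473,319),.02),("stopA",(398,260),.042),("stopB",(401,292),.042)]: print(n,ray(f,u*k,v*k,z).round(4))
b=ray(f,240*k,318*k,.037);g=ray(f,430*k,250*k,.02)
A=rect(f,b[0]-.11,b[0]+.11,b[1]-.12,b[1]+.12,.037,1600)
B=rect(f,g[0]-.18,g[0]+.18,g[1]-.12,g[1]+.12,.02,1600)
A=cv2.copyMakeBorder(A,0,B.shape[0]-A.shape[0],0,10,0)
cv2.imwrite("pics/rect.png",np.hstack([A,B]))
E
```

```text
bin [0.4399 0.3195 0.042 ]
long [0.4268 0.2813 0.037 ]
binTL [0.5135 0.4191 0.042 ]
binBR [0.3652 0.2132 0.042 ]
fTL [0.7462 0.039  0.02  ]
fBL [0.4294 0.011  0.02  ]
fBR [ 0.4421 -0.1349  0.02  ]
stopA [0.5555 0.0138 0.042 ]
stopB [0.4925 0.0075 0.042 ]
```

View pics/rect.png

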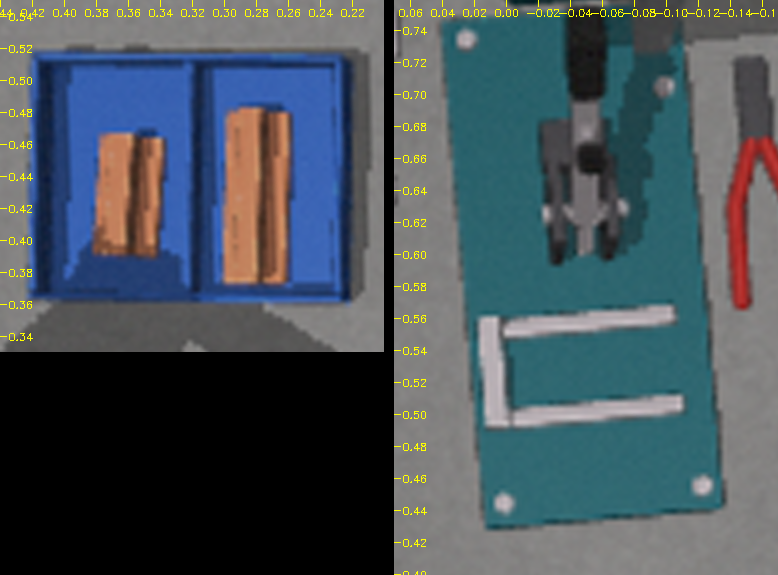

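The crop confirms it. The right-compartment rail spans rows 107–285, about 110 mm, so it is the long rail. The left one is about 76 mm, so it is the short rail. The fixture is yawed about 5°, with the stop at its +y end. Next I'll refine both poses from edges.

```bash
cat > fit.py <<'E'
from h import *
from scipy.optimize import least_squares
from scipy.ndimage import map_coordinates
def edges(f,p,specs,half=.008):
    """residuals (m) of dark/bright half-crossings of the red channel along normals. spec: (x,y start),(x,y end),z,normal"""
    R=f["img"][:,:,0].astype(float);c,s=np.cos(p[2]),np.sin(p[2]);out=[]
    for a,b,z,n in specs:
        r=[]
        for t in np.linspace(.15,.85,15):
            q=np.array(a)*(1-t)+np.array(b)*t
            d=np.linspace(-half,half,65);P=q+d[:,None]*np.array(n)
            W=np.c_[p[0]+c*P[:,0]-s*P[:,1],p[1]+s*P[:,0]+c*P[:,1]]
            uv=np.array([proj(f,[*w,z]) for w in W])
            v=map_coordinates(R,[uv[:,1],uv[:,0]],order=1)
            g=np.abs(np.gradient(np.convolve(np.pad(v,4,mode="edge"),np.ones(9)/9,"valid")))
            g=g*(g>.5*g.max());r.append((g*d).sum()/g.sum())
        out.append(np.median(r))
    return np.array(out)
def solve(f,p,specs,it=8):
    p=np.array(p,float)
    # split each edge in two halves so yaw is seen
    sp=[]
    for a,b,z,n in specs:
        a,b=np.array(a),np.array(b);m=(a+b)/2;sp+=[(a,m,z,n),(m,b,z,n)]
    for _ in range(it):
        r=edges(f,p,sp);c,s=np.cos(p[2]),np.sin(p[2])
        J=[]
        for a,b,z,n in sp:
            m=(np.array(a)+b)/2;nw=[c*n[0]-s*n[1],s*n[0]+c*n[1]]
            J.append([*nw,n[0]*-m[1]+n[1]*m[0]])
        p=p+.7*np.linalg.lstsq(np.array(J),r,rcond=None)[0]
    return p,edges(f,p,sp)
NEST=[((-.022,-.05),(-.022,.05),.028,(1,0)),((.022,-.05),(.022,.05),.02,(1,0)),((-.02,.055),(.02,.055),.042,(0,1))]
BASE=[((-.095,-.07),(-.095,.07),.018,(1,0)),((-.09,.075),(.13,.075),.02,(0,1)),((-.09,-.075),(.13,-.075),.02,(0,1))]
E
python3 - <<'E'
from fit import *
f=dict(np.load("top0.npz"))
for S in(NEST,BASE):
    p,r=solve(f,[.5305,-.0554,.088],S);print(p.round(4),(r*1e3).round(1))
o=rect(f,.34,.54,.22,.42,.013,4000);  # rails at flange-top plane
m=((o[:,:,2].astype(int)-o[:,:,0])>25).astype(np.uint8)
n,l,st,_=cv2.connectedComponentsWithStats(m)
for i in range(1,n):
    if st[i,4]>20000:
        c=cv2.minAreaRect(np.argwhere(l==i)[:,::-1].astype(np.float32));b=cv2.boxPoints(c)
        print("rail",[.54-c[0][1]/4000,.42-c[0][0]/4000],np.array(c[1])/4,c[2])
        for q in b: print("  ",.54-q[1]/4000,.42-q[0]/4000)
E
```

```text
[ 0.5299 -0.0528  0.0845] [-0.9 -1.1  1.1  0.9  0.4 -0.5]
[ 0.5282 -0.0545  0.0977] [-0.4  0.3 -0.5  1.   0.3 -0.8]
rail [0.429289176940918, 0.2852251281738281] [ 40.61421204 111.49886322] 1.4594491720199585
   0.37407506 0.30694553
   0.48553777 0.30410573
   0.48450333 0.26350468
   0.37304065 0.2663445
rail [0.43016622161865237, 0.36640225219726563] [40.84630966 77.04981232] 3.399714231491089
   0.39292026 0.38907403
   0.46983448 0.38450485
   0.46741223 0.34373045
   0.390498 0.34829962
```

```bash
cat > plan.py <<'E'
from h import *
from scipy.spatial.transform import Rotation as Ro
import json
def cur():
    s=env.observe();return s["eef_pos"],Ro.from_rotvec(s["eef_rot"])
def down(yaw_y): # tool pointing down, tool y at world angle yaw_y
    c,s=np.cos(yaw_y),np.sin(yaw_y);return Ro.from_matrix(np.c_[[-s,c,0],[c,s,0],[0,0,-1]])
def rows(wps,g,step=.04,ang=8.,start=None):
    p,R=start or cur();out=[]
    for P,Q in wps:
        P=np.array(P);w=(R.inv()*Q).as_rotvec()
        n=int(max(1,np.ceil(np.linalg.norm(P-p)/step-1e-6),np.ceil(np.degrees(np.linalg.norm(w))/ang-1e-6)))
        p0,R0=p,R
        for i in range(1,n+1):
            p1=p0+(P-p0)*i/n;R1=R0*Ro.from_rotvec(w*i/n)
            t=np.round((R.inv()*R1).as_rotvec()/np.radians(45),3)+0.;d=np.round(R.inv().apply(p1-p)/.05,3)+0.
            out.append([t.tolist(),d.tolist(),g])
            R=R*Ro.from_rotvec(t*np.radians(45));p=p+R0.apply(d*0)+(p1-p)
    print(len(out),json.dumps(out).replace(" ",""));return p,R
E
python3 - <<'E'
from plan import *
Q=down(np.radians(88.5))
rows([([.4285,.2852,.27],Q)],40)
E
```

```text
9 [[[0.0,0.0,-0.054],[-0.623,-0.317,0.298],40],[[0.0,0.0,-0.054],[-0.609,-0.343,0.298],40],[[-0.001,0.0,-0.054],[-0.594,-0.369,0.298],40],[[0.0,0.0,-0.054],[-0.578,-0.394,0.297],40],[[0.0,0.0,-0.054],[-0.561,-0.418,0.297],40],[[0.0,-0.001,-0.054],[-0.542,-0.442,0.297],40],[[0.0,0.0,-0.054],[-0.523,-0.464,0.298],40],[[-0.001,0.0,-0.054],[-0.503,-0.486,0.298],40],[[0.0,0.0,-0.054],[-0.482,-0.507,0.298],40]]
```

Emit:
servo_tool:
  deltas:
    - [[0, 0, -0.054], [-0.62, -0.32, 0.3], 40]
    - [[0, 0, -0.054], [-0.61, -0.34, 0.3], 40]
    - [[0, 0, -0.054], [-0.59, -0.37, 0.3], 40]
    - [[0, 0, -0.054], [-0.58, -0.39, 0.3], 40]
    - [[0, 0, -0.054], [-0.56, -0.42, 0.3], 40]
    - [[0, 0, -0.054], [-0.54, -0.44, 0.3], 40]
    - [[0, 0, -0.054], [-0.52, -0.46, 0.3], 40]
    - [[0, 0, -0.054], [-0.5, -0.49, 0.3], 40]
    - [[0, 0, -0.054], [-0.48, -0.51, 0.3], 40]
    - [[0, 0, 0], [0, 0, 0], 40]
  newtons: 40

```text
clock: 1.1
eef_pos: [0.4343, 0.2785, 0.2614]
eef_rot: [-0.008, -3.138, 0.0]
wrist_force: [0.5, -0.8, 0.6]
finger_gap: 0.0397
```

```bash
python3 - <<'E'
from plan import *
print(cur()[0],cur()[1].as_matrix().round(3).tolist(),env.observe()["finger_gap"])
Q=down(np.radians(88.5))
rows([([.4285,.2852,.20],Q),([.4285,.2852,.189],Q)],40)
E
```

```text
[0.43429691 0.2785135  0.26144173] [[-1.0, 0.005, -0.004], [0.005, 1.0, -0.0], [0.004, -0.0, -1.0]] 0.039730274611682555
3 [[[0.0,-0.003,0.013],[0.056,0.067,0.615],40],[[0.0,-0.002,0.014],[0.058,0.066,0.614],40],[[0.0,0.0,0.0],[0.0,0.0,0.22],40]]
```

Emit:
servo_tool:
  deltas:
    - [[0, 0, 0.013], [0.056, 0.066, 0.3], 40]
    - [[0, 0, 0.013], [0.058, 0.066, 0.3], 40]
    - [[0, 0, 0], [0, 0, 0.3], 40]
    - [[0, 0, 0], [0, 0, 0.2], 40]
    - [[0, 0, 0], [0, 0, 0], 40]

```text
clock: 1.6
eef_pos: [0.4278, 0.2854, 0.2044]
eef_rot: [-0.049, -3.135, 0.0]
wrist_force: [-0.4, -0.2, 0.2]
finger_gap: 0.0399
```

```bash
python3 - <<'E'
from plan import *
print(cur()[0])
Q=down(np.radians(88.5))
rows([([.4285,.2852,.189],Q)],40)
E
```

```text
[0.42777959 0.28541487 0.20437249]
1 [[[0.0,-0.008,-0.007],[-0.016,-0.004,0.307],40]]
```

Emit:
servo_tool:
  deltas:
    - [[0, 0, -0.007], [-0.016, 0, 0.2], 40]
    - [[0, 0, 0], [0, 0, 0.1], 40]
    - [[0, 0, 0], [0, 0, 0], 40]
    - [[0, 0, 0], [0, 0, 0], 0]
    - [[0, 0, 0], [0, 0, 0], 0]
    - [[0, 0, 0], [0, 0, 0], 0]
    - [[0, 0, 0], [0, 0, 0], 0]

```text
clock: 2.3
eef_pos: [0.4288, 0.2863, 0.1899]
eef_rot: [-0.039, -3.137, -0.001]
wrist_force: [1.3, 0.3, -2.2]
finger_gap: 0.0129
```

```bash
python3 - <<'E'
from plan import *
y=.09;n=np.array([.5295,-.0535]);ey=np.array([-np.sin(y),np.cos(y)])
h=n-.015*ey;Q=down(y);p,R=cur()
s=rows([(p+[0,0,.10],R)],0,step=.035)
rows([([*h,.25],Q)],0,step=.035,start=s);print(h)
E
```

```text
3 [[[0.0,0.0,0.0],[0.003,0.001,-0.667],0],[[0.0,0.0,0.0],[0.003,0.001,-0.667],0],[[0.0,0.0,0.0],[0.003,0.001,-0.667],0]]
11 [[[0.0,0.0,0.169],[-0.202,-0.64,0.071],0],[[-0.001,-0.001,0.168],[-0.285,-0.608,0.071],0],[[0.0,0.0,0.169],[-0.362,-0.565,0.071],0],[[0.0,-0.001,0.168],[-0.434,-0.512,0.071],0],[[0.0,0.0,0.169],[-0.497,-0.451,0.071],0],[[-0.001,-0.001,0.168],[-0.553,-0.381,0.071],0],[[0.0,0.0,0.169],[-0.598,-0.305,0.072],0],[[0.0,-0.001,0.168],[-0.633,-0.223,0.072],0],[[0.0,0.0,0.169],[-0.657,-0.138,0.072],0],[[-0.001,0.0,0.168],[-0.669,-0.05,0.072],0],[[0.0,-0.001,0.169],[-0.67,0.039,0.072],0]]
[ 0.53084818 -0.06843929]
```

Emit:
servo_tool:
  deltas:
    - [[0, 0, 0], [0, 0, -0.4], 0]
    - [[0, 0, 0], [0, 0, -0.6], 0]
    - [[0, 0, 0], [0, 0, -0.6], 0]
    - [[0, 0, 0], [0, 0, -0.4], 0]
    - [[0, 0, 0.169], [-0.2, -0.64, 0.07], 0]
    - [[0, 0, 0.168], [-0.285, -0.61, 0.07], 0]
    - [[0, 0, 0.169], [-0.36, -0.565, 0.07], 0]
    - [[0, 0, 0.168], [-0.434, -0.51, 0.07], 0]
    - [[0, 0, 0.169], [-0.5, -0.45, 0.07], 0]
    - [[0, 0, 0.168], [-0.55, -0.38, 0.07], 0]
    - [[0, 0, 0.169], [-0.6, -0.305, 0.07], 0]
    - [[0, 0, 0.168], [-0.63, -0.22, 0.07], 0]
    - [[0, 0, 0.169], [-0.66, -0.14, 0.07], 0]
    - [[0, 0, 0.168], [-0.67, -0.05, 0.07], 0]
    - [[0, 0, 0.12], [-0.5, 0.04, 0.07], 0]
    - [[0, 0, 0], [0, 0, 0], 0]
    - [[0, 0, 0], [0, 0, 0], 0]

```text
clock: 4.0
eef_pos: [0.5201, -0.0767, 0.2496]
eef_rot: [-2.136, -2.292, 0.012]
wrist_force: [-0.3, 0.4, -3.8]
finger_gap: 0.0131
```

```bash
python3 - <<'E'
from plan import *
print(cur()[0],env.observe()["finger_gap"])
rows([([.5308,-.0684,.25],down(.09))],0,step=.035)
E
```

```text
[ 0.52005076 -0.07670576  0.24961319] 0.013132518523023896
1 [[[-0.014,-0.001,-0.025],[0.151,0.226,-0.01],0]]
```

Emit:
servo_tool:
  deltas:
    - [[-0.014, 0, -0.025], [0.15, 0.22, 0.3], 0]
    - [[0, 0, 0], [0, 0, 0], 0]
    - [[0, 0, 0], [0, 0, 0], 0]

```text
clock: 4.3
eef_pos: [0.5296, -0.0666, 0.2342]
eef_rot: [-2.113, -2.322, -0.0]
wrist_force: [-0.4, -1.0, -3.9]
finger_gap: 0.0131
```

```bash
python3 - <<'E'
from plan import *
p,R=cur();print(p,R.as_matrix().round(3).tolist())
np.save("hov.npy",np.r_[p,R.as_rotvec()])
f=env.grab_frame("top");np.savez("top1.npz",**f)
A=rect(f,.42,.60,-.19,.07,.03,1800)
g=env.grab_frame("scene");np.savez("scene1.npz",**g)
u,v=proj(g,[.53,-.06,.03]).astype(int);c=g["img"][v-55:v+55,u-75:u+75,::-1]
B=cv2.resize(c,None,fx=3.2,fy=3.2,interpolation=cv2.INTER_CUBIC)
w=max(A.shape[1],B.shape[1]);pad=lambda o:cv2.copyMakeBorder(o,0,0,0,w-o.shape[1],0)
o=np.vstack([pad(A),pad(B)]);print(o.shape,u,v);cv2.imwrite("pics/hov.png",o[:600] if o.shape[0]<=600 else cv2.resize(o,None,fx=600/o.shape[0],fy=600/o.shape[0]))
E
```

```text
[ 0.52960273 -0.06658121  0.23419787] [[-0.094, 0.996, -0.002], [0.996, 0.094, 0.002], [0.002, -0.002, -1.0]]
(676, 480, 3) 239 228
```

View pics/hov.png

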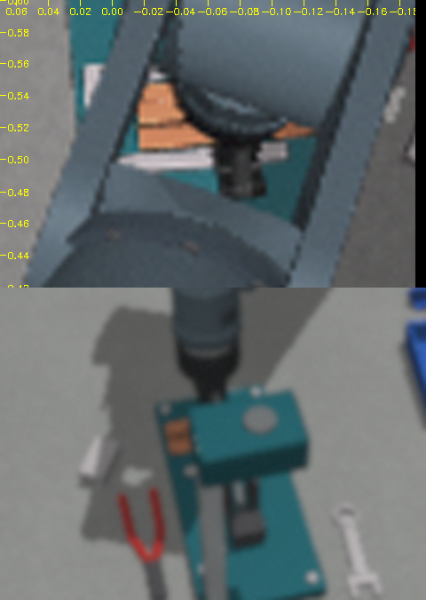

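```bash
python3 - <<'E'
from fit import *
f=dict(np.load("top0.npz"));g=dict(np.load("top1.npz"))
N=[(a,b,.028 if z<.04 else z,n) for a,b,z,n in NEST]
for h in(.005,.006,.008):
    p,r=solve(f,[.5295,-.0535,.09],[(a,b,z,n) for a,b,z,n in N]);print("nest",p.round(4),(r*1e3).round(1))
    break
p2,r=solve(f,[.5295,-.0535,.09],N+BASE);print("nest+base",p2.round(4),(r*1e3).round(1))
z=.2342-.185+.008
q,r=solve(g,[.5295,-.0700,.094],[((-.02,.015),(-.02,.055),z,(1,0)),((-.02,.055),(.02,.055),z,(0,1)),((.02,.04),(.02,.055),z,(1,0))],it=12);print("rail",q.round(4),(r*1e3).round(1))
for c in([-.02,.055],[.02,.055],[-.02,.0]):
    R=np.array([[np.cos(q[2]),-np.sin(q[2])],[np.sin(q[2]),np.cos(q[2])]]);print(proj(g,[*(q[:2]+R@c),z]))
s=env.observe();print(s["clock"])
E
```

```text
nest [ 0.5293 -0.0529  0.0849] [-0.3 -0.5  0.5  0.4  0.5 -0.4]
nest+base [ 0.5289 -0.0534  0.0889] [ 0.   0.   0.9  0.8  1.1  0.1 -1.  -0.9 -0.1  0.8 -0.9 -1.1]
rail [ 0.5271 -0.0709  0.0785] [-0.  -0.4  0.9 -0.8  2.7 -2.3]
[265.06116005 182.98632777]
[264.06802059 169.86813409]
[283.25843714 181.67617583]
4.4
```

The top crop shows the held rail (138,85–148) slightly robot-side of the channel, whose near guide runs (118,165)–(287,148). The scene crop shows it hanging level behind the sensor head. Measured against each other in the same camera, the rail needs about +2.8 mm across the channel.

Emit:
servo_tool:
  deltas:
    - [[0, 0, 0.008], [0, 0.056, 0.1], 0]
    - [[0, 0, 0], [0, 0, 0.1], 0]
    - [[0, 0, 0], [0, 0, 0], 0]
    - [[0, 0, 0], [0, 0, 0], 0]

```text
clock: 4.8
eef_pos: [0.5324, -0.0661, 0.2246]
eef_rot: [-2.121, -2.316, -0.001]
wrist_force: [-0.7, -0.2, -4.2]
finger_gap: 0.0131
```

```bash
python3 - <<'E'
from plan import *
print(cur()[0].round(4),cur()[1].as_matrix().round(4).tolist(), env.observe()["wrist_force"])
rows([([.5324,-.0664,.222],down(.088))],0)
E
```

```text
[ 0.5324 -0.0661  0.2246] [[-0.0878, 0.9961, -0.0004], [0.9961, 0.0878, 0.001], [0.001, -0.0003, -1.0]] [-0.65194901 -0.20013328 -4.2063555 ]
1 [[[0.0,-0.001,0.0],[-0.006,0.0,0.052],0]]
```

Emit:
servo_tool:
  deltas:
    - [[0, 0, 0], [0, 0, 0.06], 0]
    - [[0, 0, 0], [0, 0, 0.06], 0]
    - [[0, 0, 0], [0, 0, 0.06], 0]
    - [[0, 0, 0], [0, 0, 0.06], 0]
    - [[0, 0, 0], [0, 0, 0.04], 0]

```text
clock: 5.3
eef_pos: [0.5325, -0.0664, 0.2098]
eef_rot: [-2.122, -2.316, -0.001]
wrist_force: [0.6, -0.0, -3.6]
finger_gap: 0.0128
```

Emit:
servo_tool:
  deltas:
    - [[0, 0, 0], [0, 0, 0.04], 0]
    - [[0, 0, 0], [0, 0, 0.03], 0]
    - [[0, 0, 0], [0, 0, 0.02], 0]
    - [[0, 0, 0], [0, 0, 0.0], 0]

```text
clock: 5.7
eef_pos: [0.5325, -0.0664, 0.205]
eef_rot: [-2.121, -2.316, -0.0]
wrist_force: [-0.8, 0.3, -2.9]
finger_gap: 0.0133
```

Emit:
servo_tool:
  deltas:
    - [[0, 0, 0], [0, 0, 0.02], 0]
    - [[0, 0, 0], [0, 0, 0], 0]

```text
clock: 5.9
eef_pos: [0.5327, -0.0665, 0.2052]
eef_rot: [-2.121, -2.316, -0.001]
wrist_force: [-0.7, 0.4, -3.8]
finger_gap: 0.013
```

Emit:
servo_tool:
  deltas:
    - [[0, 0, 0], [0, 0, 0.04], 0]
    - [[0, 0, 0], [0, 0, 0.04], 0]
    - [[0, 0, 0], [0, 0, 0], 0]

```text
clock: 6.2
eef_pos: [0.5334, -0.0666, 0.2055]
eef_rot: [-2.121, -2.317, 0.0]
wrist_force: [0.3, -0.8, -3.1]
finger_gap: 0.0133
```

Emit:
servo_tool:
  deltas:
    - [[0, 0, 0], [0.06, 0, 0], 0]
    - [[0, 0, 0], [0.06, 0, 0], 0]
    - [[0, 0, 0], [0.06, 0, 0], 0]
    - [[0, 0, 0], [0.06, 0, 0], 0]
    - [[0, 0, 0], [0, 0, 0], 0]

```text
clock: 6.7
eef_pos: [0.5325, -0.0537, 0.2049]
eef_rot: [2.121, 2.317, 0.0]
wrist_force: [-0.2, 0.1, -1.2]
finger_gap: 0.0131
```

Emit:
servo_tool:
  deltas:
    - [[0, 0, 0], [0.04, 0, 0], 0]
    - [[0, 0, 0], [0.04, 0, 0], 0]
    - [[0, 0, 0], [0.06, 0, 0], 0]

```text
clock: 7.0
eef_pos: [0.5325, -0.0485, 0.2055]
eef_rot: [2.115, 2.315, -0.005]
wrist_force: [-2.3, -23.2, -1.6]
finger_gap: 0.0125
```

Emit:
servo_tool:
  deltas:
    - [[0, 0, 0], [0.02, 0, 0], 0]
    - [[0, 0, 0], [0, 0, 0], 0]
    - [[0, 0, 0], [0, 0, 0], 32]
    - [[0, 0, 0], [0, 0, 0], 32]
    - [[0, 0, 0], [0, 0, 0], 32]
    - [[0, 0, 0], [0, 0, -0.3], 32]
    - [[0, 0, 0], [0, 0, -0.6], 32]
    - [[0, 0, 0], [0, 0, -0.8], 32]
    - [[0, 0, 0], [0, 0, -0.8], 32]
    - [[0, 0, 0], [-0.2, -0.9, -0.2], 32]
    - [[0, 0, 0], [-0.2, -0.9, 0], 32]
    - [[0, 0, 0], [0, -0.9, 0], 32]
    - [[0, 0, 0], [0, -0.3, 0], 32]
    - [[0, 0, 0], [0, 0, 0], 32]

```text
clock: 8.4
eef_pos: [0.3812, -0.0802, 0.3557]
eef_rot: [2.102, 2.308, 0.0]
wrist_force: [0.2, 0.5, 0.4]
finger_gap: 0.032
```

```bash
python3 - <<'E'
from fit import *
f=env.grab_frame("top");np.savez("top2.npz",**f)
q,r=solve(f,[.529,-.0530,.088],[((-.02,-.055),(-.02,.055),.028,(1,0)),((.02,-.055),(.02,.055),.028,(1,0)),((-.02,-.055),(.02,-.055),.028,(0,1))],it=12);print(q.round(4),(r*1e3).round(1))
cv2.imwrite("pics/p2.png",rect(f,.43,.72,-.15,.05,.028,2000))
E
```

```text
[ 0.5295 -0.0543  0.0852] [-0.  -0.1  0.3 -0.1  0.8 -0.8]
```

View pics/p2.png

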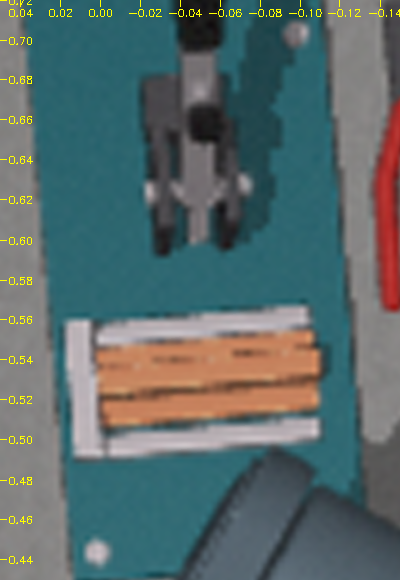

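The crop shows the rail lying flat in the channel: left end at col 97 against the stop face, edges parallel to both guides. The edge fit puts it within about 1 mm of the nest. The lever is at (198,30)–(198,240), on the fixture's axis. Next is the tilted approach to the lever grip.

```bash
cat >> plan.py <<'E'
N=np.array([.532,-.051,0]);YAW=.087
EX=np.array([np.cos(YAW),np.sin(YAW),0]);EY=np.array([-np.sin(YAW),np.cos(YAW),0]);EZ=np.array([0,0,1.])
def lever(th,a,back=0.,L=.14):
    e=np.radians(65)+th;a=np.radians(a)
    G=N+EX*(.085+L*np.cos(e))+EZ*(.085+L*np.sin(e))
    tz=np.cos(a)*EX-np.sin(a)*EZ;ty=-EY;tx=np.cross(ty,tz)
    return G-tz*(.155+back),Ro.from_matrix(np.c_[tx,ty,tz])
E
python3 - <<'E'
from plan import *
print(lever(0,40,.08)[0],lever(0,40)[0])
rows([lever(0,40,.08)],50)
E
```

```text
[ 0.49628172 -0.05411535  0.36293818] [ 0.55733349 -0.04879041  0.31151517]
13 [[[-0.065,0.067,0.145],[0.023,0.179,-0.009],50],[[-0.065,0.066,0.144],[0.044,0.175,0.002],50],[[-0.065,0.067,0.145],[0.063,0.169,0.014],50],[[-0.065,0.066,0.145],[0.081,0.16,0.026],50],[[-0.065,0.067,0.144],[0.096,0.148,0.038],50],[[-0.065,0.067,0.145],[0.11,0.134,0.051],50],[[-0.065,0.066,0.145],[0.121,0.118,0.064],50],[[-0.065,0.067,0.144],[0.13,0.1,0.076],50],[[-0.065,0.067,0.145],[0.136,0.081,0.087],50],[[-0.065,0.066,0.145],[0.139,0.06,0.098],50],[[-0.065,0.067,0.144],[0.14,0.039,0.108],50],[[-0.065,0.066,0.145],[0.137,0.018,0.117],50],[[-0.065,0.067,0.145],[0.131,-0.004,0.124],50]]
```

Emit:
servo_tool:
  deltas:
    - [[-0.065, 0.067, 0.145], [0.02, 0.18, -0.01], 50]
    - [[-0.065, 0.066, 0.144], [0.04, 0.175, 0], 50]
    - [[-0.065, 0.067, 0.145], [0.06, 0.17, 0.014], 50]
    - [[-0.065, 0.066, 0.145], [0.08, 0.16, 0.026], 50]
    - [[-0.065, 0.067, 0.144], [0.1, 0.15, 0.04], 50]
    - [[-0.065, 0.067, 0.145], [0.11, 0.134, 0.05], 50]
    - [[-0.065, 0.066, 0.145], [0.12, 0.12, 0.064], 50]
    - [[-0.065, 0.067, 0.144], [0.13, 0.1, 0.076], 50]
    - [[-0.065, 0.067, 0.145], [0.136, 0.08, 0.087], 50]
    - [[-0.065, 0.066, 0.145], [0.14, 0.06, 0.1], 50]
    - [[-0.065, 0.067, 0.144], [0.14, 0.04, 0.108], 50]
    - [[-0.065, 0.066, 0.145], [0.137, 0.02, 0.117], 50]
    - [[-0.065, 0.067, 0.145], [0.131, 0, 0.124], 50]
    - [[0, 0, 0], [0, 0, 0], 50]
    - [[0, 0, 0], [0, 0, 0], 50]

```text
clock: 9.95
eef_pos: [0.5166, -0.0551, 0.3746]
eef_rot: [-2.781, -0.035, -1.355]
wrist_force: [0.5, -0.1, -0.3]
finger_gap: 0.0499
```

```bash
python3 - <<'E'
from plan import *
print(cur()[0],env.observe()["joint_pos"].round(3))
s=rows([lever(0,40,.05)],50)
E
```

```text
[ 0.51659947 -0.05506107  0.3745767 ] [-0.448 -0.108  2.092  0.933  0.505  0.41 ]
1 [[[0.018,-0.045,-0.069],[-0.455,-0.036,0.424],50]]
```

Emit:
servo_tool:
  deltas:
    - [[0.01, -0.02, -0.03], [-0.23, -0.02, 0.21], 50]
    - [[0.01, -0.02, -0.03], [-0.2, -0.02, 0.2], 50]
    - [[0, 0, 0], [0, 0, 0], 50]

```text
clock: 10.25
eef_pos: [0.5202, -0.0519, 0.3456]
eef_rot: [-2.806, -0.132, -1.312]
wrist_force: [1.0, 0.1, -0.3]
finger_gap: 0.0501
```

```bash
python3 - <<'E'
from plan import *
print(cur()[0],env.observe()["joint_pos"].round(3))
s=rows([lever(0,40,.03)],50)
s=rows([lever(0,40,.00)],50,start=s)
f=env.grab_frame("top");A=rect(f,.45,.75,-.15,.07,.212,1500)
g=env.grab_frame("scene");u,v=proj(g,[.66,-.05,.2]).astype(int)
B=cv2.resize(g["img"][max(0,v-60):v+60,u-60:u+60,::-1],(450,450),interpolation=cv2.INTER_CUBIC)
cv2.imwrite("pics/lev.png",np.hstack([cv2.resize(A,(330,450)),B]))
E
```

```text
[ 0.52019958 -0.05188202  0.34560853] [-0.44  -0.048  2.096  0.973  0.494  0.295]
1 [[[-0.009,-0.003,0.005],[-0.044,0.005,0.409],50]]
1 [[[0.0,0.0,0.0],[0.0,0.0,0.6],50]]
```

View pics/lev.png

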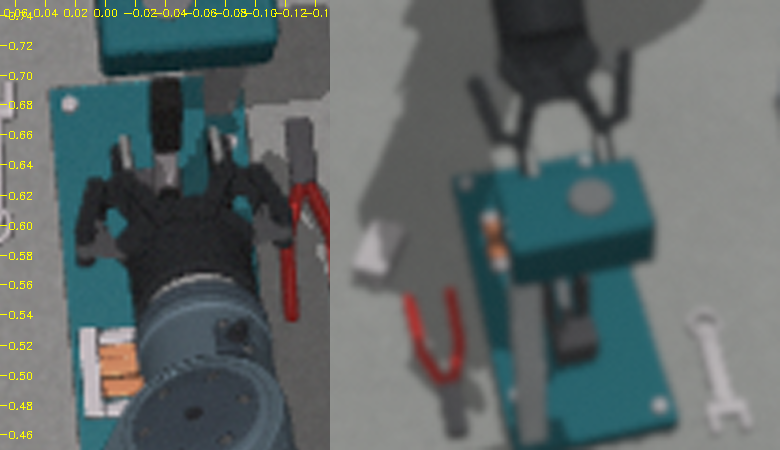

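The fingers, at (122,150) and (215,145) in the left crop, sit evenly either side of the grip at (165,115) and clear of the head. I'll advance 48 mm and close.

Emit:
servo_tool:
  deltas:
    - [[-0.009, 0, 0.005], [-0.04, 0, 0.3], 50]
    - [[0, 0, 0], [0, 0, 0.35], 50]
    - [[0, 0, 0], [0, 0, 0.25], 50]
    - [[0, 0, 0], [0, 0, 0.05], 50]
    - [[0, 0, 0], [0, 0, 0], 50]

```text
clock: 10.85
eef_pos: [0.5584, -0.0504, 0.3202]
eef_rot: [-2.807, -0.123, -1.331]
wrist_force: [-0.4, 0.7, -0.2]
finger_gap: 0.0497
```

```bash
python3 - <<'E'
from plan import *
print(cur()[0],env.observe()["joint_pos"].round(3))
s=rows([lever(0,40)],50)
E
```

```text
[ 0.55840248 -0.05037569  0.32018793] [-0.398  0.085  2.026  1.082  0.416  0.203]
1 [[[0.005,-0.016,0.003],[-0.146,-0.034,0.095],50]]
```

Emit:
servo_tool:
  deltas:
    - [[0.005, -0.016, 0], [-0.146, -0.034, 0.095], 50]
    - [[0, 0, 0], [0, 0, 0], 50]
    - [[0, 0, 0], [0, 0, 0], 0]
    - [[0, 0, 0], [0, 0, 0], 0]
    - [[0, 0, 0], [0, 0, 0], 0]
    - [[0, 0, 0], [0, 0, 0], 0]
    - [[0, 0, 0], [0, 0, 0], 0]
  newtons: 30

```text
clock: 11.55
eef_pos: [0.5565, -0.0494, 0.3128]
eef_rot: [-2.812, -0.125, -1.314]
wrist_force: [2.3, -0.6, -1.5]
finger_gap: 0.0192
```

```bash
python3 - <<'E'
from plan import *
p,R=cur();G=p+.155*R.as_matrix()[:,2]-N;print("grip local",G@EX,G@EY,G[2],env.observe()["joint_pos"].round(3))
s=None
rows([lever(t,40+25*t) for t in np.arange(.12,.73,.12)],0,step=.05)
E
```

```text
grip local 0.14349549664540961 -0.0006989496385665149 0.21336884561954794 [-0.397  0.094  2.031  1.085  0.414  0.196]
6 [[[0.002,-0.069,0.003],[0.047,-0.01,-0.285],0],[[0.0,-0.066,0.0],[0.003,0.0,-0.291],0],[[0.0,-0.067,0.0],[-0.045,0.0,-0.26],0],[[0.0,-0.067,0.0],[-0.088,0.0,-0.22],0],[[0.0,-0.066,0.0],[-0.122,0.0,-0.174],0],[[0.0,-0.067,0.0],[-0.149,0.0,-0.123],0]]
```

Emit:
servo_tool:
  deltas:
    - [[0, -0.069, 0], [0.047, -0.01, -0.285], 0]
    - [[0, -0.066, 0], [0, 0, -0.29], 0]
    - [[0, -0.067, 0], [-0.045, 0, -0.26], 0]
    - [[0, 0, 0], [0, 0, 0], 0]

```text
clock: 11.95
eef_pos: [0.5262, -0.0518, 0.3426]
eef_rot: [-2.918, -0.125, -1.082]
wrist_force: [3.5, -1.2, -4.0]
finger_gap: 0.0192
```

```bash
cat >> plan.py <<'E'
def st():
    p,R=cur();z=R.as_matrix()[:,2];G=p+.155*z-N;x,y,h=G@EX-.085,G@EY,G[2]-.085
    a=np.degrees(np.arctan2(-z[2],z@EX));th=np.arctan2(h,x)-np.radians(65)
    if th<-1:th+=2*np.pi
    o=env.observe();print("th %.3f L %.4f y %.4f a %.1f"%(th,np.hypot(x,h),y,a),o["wrist_force"].round(1),o["finger_gap"].round(4),o["joint_pos"].round(2),o["clock"]);return th,a
E
python3 - <<'E'
from plan import *
t,a=st()
rows([lever(u,40+25*u) for u in t+.12*np.arange(1,6)],0,step=.05)
E
```

```text
Traceback (most recent call last):
  File "plan.py", line 31, in st
    o=env.observe();print("th %.3f L %.4f y %.4f a %.1f"%(th,np.hypot(x,h),y,a),o["wrist_force"].round(1),o["finger_gap"].round(4),o["joint_pos"].round(2),o["clock"]);return th,a
                                                                                                          ^^^^^^^^^^^^^^^^^^^^^
AttributeError: 'float' object has no attribute 'round'
```

```bash
sed -i 's/o\["finger_gap"\].round(4)/round(o["finger_gap"],4)/' plan.py
python3 - <<'E'
from plan import *
t,a=st()
rows([lever(u,40+25*u) for u in t+.12*np.arange(1,7)],0,step=.05)
E
```

```text
th 0.363 L 0.1404 y -0.0008 a 49.3 [ 3.5 -1.2 -4. ] 0.0192 [-0.41 -0.02  2.03  0.61  0.56  0.64] 11.95
6 [[[0.004,-0.062,0.0],[-0.108,-0.005,-0.213],0],[[0.0,-0.066,0.0],[-0.123,0.0,-0.173],0],[[0.0,-0.067,0.0],[-0.149,0.0,-0.121],0],[[0.0,-0.067,0.0],[-0.166,0.0,-0.066],0],[[0.0,-0.066,0.0],[-0.173,0.0,-0.008],0],[[0.0,-0.067,0.0],[-0.171,0.0,0.049],0]]
```

Tracking the arc well (L 0.1404).

Emit:
servo_tool:
  deltas:
    - [[0.004, -0.062, 0], [-0.108, 0, -0.21], 0]
    - [[0, -0.066, 0], [-0.123, 0, -0.17], 0]
    - [[0, -0.067, 0], [-0.15, 0, -0.12], 0]
    - [[0, -0.067, 0], [-0.166, 0, -0.066], 0]
    - [[0, -0.066, 0], [-0.173, 0, -0.01], 0]
    - [[0, -0.067, 0], [-0.17, 0, 0.05], 0]
    - [[0, 0, 0], [0, 0, 0], 0]

```text
clock: 12.65
eef_pos: [0.4771, -0.0561, 0.3466]
eef_rot: [-3.058, -0.13, -0.645]
wrist_force: [6.0, -3.6, -10.6]
finger_gap: 0.0198
```

```bash
python3 - <<'E'
from plan import *
t,a=st()
rows([lever(u,40+25*u) for u in np.arange(t+.12,1.95,.12)],0,step=.05)
E
```

```text
th 1.011 L 0.1427 y -0.0009 a 66.2 [  6.   -3.6 -10.6] 0.0198 [-0.43 -0.09  2.04  0.26  0.84  0.92] 12.65
7 [[[0.005,-0.046,-0.001],[-0.207,-0.006,0.128],0],[[0.0,-0.067,0.0],[-0.15,0.0,0.127],0],[[0.0,-0.066,0.0],[-0.124,0.0,0.179],0],[[0.0,-0.067,0.0],[-0.09,0.0,0.226],0],[[0.0,-0.067,0.0],[-0.048,0.0,0.266],0],[[0.0,-0.066,0.0],[0.0,0.0,0.298],0],[[0.0,-0.067,0.0],[0.052,0.0,0.322],0]]
```

Emit:
servo_tool:
  deltas:
    - [[0.005, -0.046, 0], [-0.207, 0, 0.128], 0]
    - [[0, -0.067, 0], [-0.15, 0, 0.127], 0]
    - [[0, -0.066, 0], [-0.124, 0, 0.18], 0]
    - [[0, -0.067, 0], [-0.09, 0, 0.226], 0]
    - [[0, 0, 0], [0, 0, 0], 0]

```text
clock: 13.15
eef_pos: [0.4639, -0.0576, 0.3117]
eef_rot: [-3.11, -0.141, -0.363]
wrist_force: [2.4, -3.6, -6.2]
finger_gap: 0.0196
```

```bash
python3 - <<'E'
from plan import *
t,a=st()
rows([lever(u,40+25*u) for u in np.arange(t+.1,2.0,.1)],0,step=.05)
E
```

```text
th 1.435 L 0.1401 y -0.0010 a 76.7 [ 2.4 -3.6 -6.2] 0.0196 [-0.41 -0.02  2.04  0.14  0.93  1.  ] 13.15
5 [[[0.003,-0.037,0.005],[-0.101,-0.013,0.206],0],[[0.0,-0.056,0.0],[-0.029,0.0,0.23],0],[[0.0,-0.055,0.0],[0.006,0.0,0.251],0],[[0.0,-0.056,0.0],[0.042,0.0,0.267],0],[[0.0,-0.055,0.0],[0.081,0.0,0.278],0]]
```

Emit:
servo_tool:
  deltas:
    - [[0.003, -0.037, 0.005], [-0.1, -0.013, 0.206], 0]
    - [[0, -0.056, 0], [-0.03, 0, 0.23], 0]
    - [[0, -0.055, 0], [0, 0, 0.25], 0]
    - [[0, -0.056, 0], [0.04, 0, 0.26], 0]
    - [[0, 0, 0], [0, 0, 0], 0]

```text
clock: 13.65
eef_pos: [0.4668, -0.0576, 0.2618]
eef_rot: [-3.135, -0.139, -0.108]
wrist_force: [0.8, -3.9, -5.4]
finger_gap: 0.0198
```

```bash
python3 - <<'E'
from plan import *
t,a=st()
rows([lever(u,40+25*u) for u in (t+.07,t+.14,t+.2)],0,step=.05)
E
```

```text
th 1.850 L 0.1416 y -0.0010 a 86.1 [ 0.8 -3.9 -5.4] 0.0198 [-0.39  0.12  2.    0.04  0.96  1.08] 13.65
3 [[[0.001,-0.043,0.002],[0.099,-0.017,0.201],0],[[0.0,-0.039,0.0],[0.078,0.0,0.197],0],[[0.0,-0.033,0.0],[0.083,0.0,0.169],0]]
```

Emit:
servo_tool:
  deltas:
    - [[0, -0.043, 0.002], [0.1, -0.017, 0.2], 0]
    - [[0, -0.039, 0], [0.078, 0, 0.15], 0]
    - [[0, 0, 0], [0, 0, 0.08], 0]
    - [[0, 0, 0], [0, 0, 0], 0]

```text
clock: 14.05
eef_pos: [0.4752, -0.0568, 0.2397]
eef_rot: [3.137, 0.14, 0.004]
wrist_force: [-0.8, -4.3, -4.2]
finger_gap: 0.0197
```

```bash
python3 - <<'E'
from plan import *
st()
E
```

```text
th 2.009 L 0.1418 y -0.0010 a 89.9 [-0.8 -4.3 -4.2] 0.0197 [-0.37  0.19  1.97 -0.    0.98  1.11] 14.05
```

Emit:
servo_tool:
  deltas:
    - [[0, 0, 0], [0, 0, 0.04], 0]
    - [[0, 0, 0], [0, 0, 0], 45]
    - [[0, 0, 0], [0, 0, 0], 45]
    - [[0, 0, 0], [0, 0, 0], 45]
    - [[0, 0, 0], [0, 0, -0.2], 45]
    - [[0, 0, 0], [0, 0, -0.6], 45]
    - [[0, 0, 0], [0, 0, -0.6], 45]
    - [[0, 0, 0], [-0.3, 0, -0.4], 45]
    - [[0, 0, 0], [-0.6, 0, 0], 45]
    - [[0, 0, 0], [-0.5, 0, 0], 45]
    - [[0, 0, 0], [0, 0, 0], 45]
    - [[0, 0, 0], [0, 0, 0], 45]

```text
clock: 15.25
eef_pos: [0.4046, -0.0621, 0.3405]
eef_rot: [3.135, 0.142, 0.03]
wrist_force: [0.7, 0.3, 0.1]
finger_gap: 0.045
```

```bash
python3 - <<'E'
from plan import *
st();print(cur()[0])
f=env.grab_frame("top");np.savez("top3.npz",**f);A=rect(f,.42,.70,-.15,.05,.085,1800)
g=env.grab_frame("scene");u,v=proj(g,[.53,-.05,.08]).astype(int)
B=cv2.resize(g["img"][v-60:v+60,u-50:u+50,::-1],(420,504),interpolation=cv2.INTER_CUBIC)
cv2.imwrite("pics/cl.png",np.hstack([cv2.resize(A,(360,504)),B]))
E
```

```text
th 1.561 L 0.2328 y -0.0007 a 88.9 [0.7 0.3 0.1] 0.045 [-0.45 -0.14  2.07  0.01  1.19  1.03] 15.25
[ 0.40457709 -0.06214134  0.34050829]
```

View pics/cl.png

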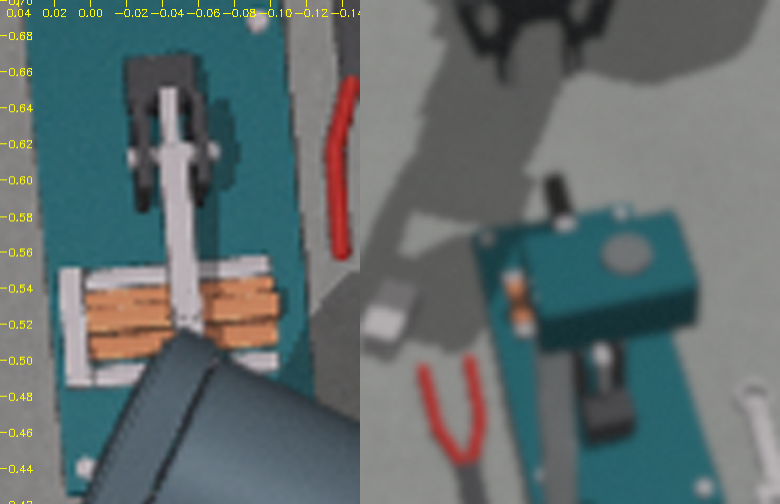

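The lever now lies level across the rail: top crop (180,90)–(190,340), with the rail end still on the stop at col 85. In the scene crop the grip shows beyond the head at (555,200), and the gripper is clear of it. I'll hold still for the read.

Emit:
servo_tool:
  deltas:
    - [[0, 0, 0], [0, 0, 0], 45]
    - [[0, 0, 0], [0, 0, 0], 45]
    - [[0, 0, 0], [0, 0, 0], 45]
    - [[0, 0, 0], [0, 0, 0], 45]
    - [[0, 0, 0], [0, 0, 0], 45]
    - [[0, 0, 0], [0, 0, 0], 45]
    - [[0, 0, 0], [0, 0, 0], 45]
    - [[0, 0, 0], [0, 0, 0], 45]
    - [[0, 0, 0], [0, 0, 0], 45]
    - [[0, 0, 0], [0, 0, 0], 45]
    - [[0, 0, 0], [0, 0, 0], 45]
    - [[0, 0, 0], [0, 0, 0], 45]
    - [[0, 0, 0], [0, 0, 0], 45]
    - [[0, 0, 0], [0, 0, 0], 45]

```text
clock: 16.75
eef_pos: [0.4065, -0.062, 0.3395]
eef_rot: [3.136, 0.145, 0.026]
wrist_force: [-0.8, 0.3, 0.4]
finger_gap: 0.045
```

```bash
python3 - <<'E'
from plan import *
st()
s=rows([lever(2.0,90,.085)],45,step=.03)
print(lever(2.0,90))
E
```

```text
th 1.562 L 0.2310 y -0.0005 a 89.1 [-0.8  0.3  0.4] 0.045 [-0.44 -0.14  2.07  0.01  1.19  1.03] 16.75
3 [[[0.001,-0.007,0.002],[0.472,0.002,0.097],45],[[0.001,-0.007,0.003],[0.472,0.001,0.095],45],[[0.001,-0.007,0.002],[0.473,0.0,0.092],45]]
(array([ 0.47721156, -0.05577866,  0.240998  ]), Rotation.from_matrix(array([[ 9.96217886e-01,  8.68902910e-02,  6.10007523e-17],
                            [ 8.68902910e-02, -9.96217886e-01,  5.32049584e-18],
                            [ 6.12323400e-17,  0.00000000e+00, -1.00000000e+00]])))
```

Emit:
servo_tool:
  deltas:
    - [[0, -0.007, 0], [0.47, 0, 0.1], 45]
    - [[0, -0.007, 0], [0.47, 0, 0.1], 45]
    - [[0, -0.007, 0], [0.4, 0, 0.1], 45]
    - [[0, 0, 0], [0, 0, 0], 45]
    - [[0, 0, 0], [0, 0, 0], 45]

```text
clock: 17.25
eef_pos: [0.4752, -0.0557, 0.3248]
eef_rot: [3.135, 0.145, -0.001]
wrist_force: [-1.2, 0.4, -0.0]
finger_gap: 0.0451
```

```bash
python3 - <<'E'
from plan import *
st()
s=rows([lever(2.0,90,.0)],45,step=.025)
E
```

```text
th 1.470 L 0.1655 y -0.0002 a 90.1 [-1.2  0.4 -0. ] 0.0451 [-0.36  0.06  1.92 -0.    1.17  1.12] 17.25
4 [[[0.001,0.0,0.002],[0.011,0.0,0.419],45],[[0.001,0.001,0.001],[0.011,0.0,0.419],45],[[0.001,0.0,0.002],[0.01,0.001,0.419],45],[[0.001,0.0,0.002],[0.01,0.001,0.419],45]]
```

Emit:
servo_tool:
  deltas:
    - [[0, 0, 0], [0.03, 0.01, 0.35], 45]
    - [[0, 0, 0], [0.01, 0.01, 0.42], 45]
    - [[0, 0, 0], [0.01, 0, 0.42], 45]
    - [[0, 0, 0], [0, 0, 0.35], 45]
    - [[0, 0, 0], [0, 0, 0.1], 45]
    - [[0, 0, 0], [0, 0, 0], 45]

```text
clock: 17.85
eef_pos: [0.4742, -0.0572, 0.2428]
eef_rot: [3.134, 0.144, 0.002]
wrist_force: [-0.0, -0.4, 1.0]
finger_gap: 0.0446
```

```bash
python3 - <<'E'
from plan import *
st()
s=rows([lever(2.0,90,.0)],45,step=.025)
E
```

```text
th 1.988 L 0.1430 y -0.0018 a 90.0 [-0.  -0.4  1. ] 0.0446 [-0.37  0.19  1.97 -0.    0.98  1.11] 17.85
1 [[[0.006,-0.001,0.006],[0.063,-0.022,0.036],45]]
```

Emit:
servo_tool:
  deltas:
    - [[0, 0, 0], [0.06, -0.01, 0.03], 45]
    - [[0, 0, 0], [0, 0, 0], 0]
    - [[0, 0, 0], [0, 0, 0], 0]
    - [[0, 0, 0], [0, 0, 0], 0]
    - [[0, 0, 0], [0, 0, 0], 0]
    - [[0, 0, 0], [0, 0, 0], 0]
  newtons: 35

```text
clock: 18.45
eef_pos: [0.4775, -0.0561, 0.2436]
eef_rot: [3.134, 0.143, 0.006]
wrist_force: [1.3, -0.1, -3.2]
finger_gap: 0.019
```

```bash
python3 - <<'E'
from plan import *
t,a=st()
s=rows([lever(u,40+25*u) for u in np.arange(1.9,.9,-.11)],0,step=.05)
E
```

```text
th 1.981 L 0.1392 y -0.0011 a 89.8 [ 1.3 -0.1 -3.2] 0.019 [-0.36  0.19  1.96 -0.    0.98  1.12] 18.45
10 [[[0.006,0.051,0.005],[-0.123,-0.007,-0.224],0],[[0.0,0.061,0.0],[-0.086,0.0,-0.298],0],[[0.0,0.061,0.0],[-0.039,0.0,-0.284],0],[[0.0,0.061,0.0],[0.005,0.0,-0.263],0],[[0.0,0.061,0.0],[0.045,0.0,-0.236],0],[[0.0,0.061,0.0],[0.08,0.0,-0.202],0],[[0.0,0.061,0.0],[0.11,0.0,-0.164],0],[[0.0,0.061,0.0],[0.133,0.0,-0.121],0],[[0.0,0.062,0.0],[0.149,0.0,-0.075],0],[[0.0,0.061,0.0],[0.158,0.0,-0.027],0]]
```

Emit:
servo_tool:
  deltas:
    - [[0.006, 0.051, 0.005], [-0.12, 0, -0.22], 0]
    - [[0, 0.061, 0], [-0.086, 0, -0.3], 0]
    - [[0, 0.061, 0], [-0.04, 0, -0.284], 0]
    - [[0, 0.061, 0], [0, 0, -0.263], 0]
    - [[0, 0, 0], [0, 0, 0], 0]

```text
clock: 18.95
eef_pos: [0.4595, -0.0583, 0.2937]
eef_rot: [-3.117, -0.138, -0.294]
wrist_force: [5.2, 0.8, -6.2]
finger_gap: 0.0192
```

```bash
python3 - <<'E'
from plan import *
t,a=st()
s=rows([lever(u,40+25*u) for u in np.arange(t-.11,.75,-.11)],0,step=.05)
E
```

```text
th 1.595 L 0.1407 y -0.0011 a 79.2 [ 5.2  0.8 -6.2] 0.0192 [-0.41  0.01  2.04  0.11  0.92  1.01] 18.95
7 [[[0.001,0.047,0.002],[0.085,-0.02,-0.234],0],[[0.0,0.061,0.0],[0.073,0.0,-0.21],0],[[0.0,0.061,0.0],[0.103,0.0,-0.173],0],[[0.0,0.062,0.0],[0.128,0.0,-0.131],0],[[0.0,0.061,0.0],[0.146,0.0,-0.086],0],[[0.0,0.061,0.0],[0.156,0.0,-0.038],0],[[0.0,0.061,0.0],[0.159,0.0,0.01],0]]
```

Emit:
servo_tool:
  deltas:
    - [[0, 0.047, 0], [0.085, -0.02, -0.234], 0]
    - [[0, 0.061, 0], [0.073, 0, -0.21], 0]
    - [[0, 0.061, 0], [0.1, 0, -0.173], 0]
    - [[0, 0.062, 0], [0.128, 0, -0.13], 0]
    - [[0, 0.061, 0], [0.146, 0, -0.086], 0]
    - [[0, 0, 0], [0, 0, 0], 0]

```text
clock: 19.55
eef_pos: [0.468, -0.0577, 0.3333]
eef_rot: [-3.064, -0.141, -0.602]
wrist_force: [5.3, 1.0, -6.1]
finger_gap: 0.0195
```

```bash
python3 - <<'E'
from plan import *
t,a=st()
s=rows([lever(u,40+25*u) for u in np.arange(t-.11,.3,-.11)],0,step=.05)
E
```

```text
th 1.150 L 0.1386 y -0.0010 a 67.8 [ 5.3  1.  -6.1] 0.0195 [-0.44 -0.09  2.06  0.26  0.84  0.9 ] 19.55
7 [[[-0.001,0.04,0.006],[0.192,-0.021,-0.107],0],[[0.0,0.061,0.0],[0.157,0.0,-0.036],0],[[0.0,0.061,0.0],[0.159,0.0,0.013],0],[[0.0,0.061,0.0],[0.154,0.0,0.061],0],[[0.0,0.061,0.0],[0.141,0.0,0.108],0],[[0.0,0.061,0.0],[0.121,0.0,0.152],0],[[0.0,0.061,0.001],[0.094,0.0,0.193],0]]
```

Emit:
servo_tool:
  deltas:
    - [[0, 0.04, 0.006], [0.19, -0.02, -0.107], 0]
    - [[0, 0.061, 0], [0.157, 0, -0.036], 0]
    - [[0, 0.061, 0], [0.16, 0, 0.013], 0]
    - [[0, 0.061, 0], [0.154, 0, 0.06], 0]
    - [[0, 0.061, 0], [0.14, 0, 0.108], 0]
    - [[0, 0, 0], [0, 0, 0], 0]

```text
clock: 20.15
eef_pos: [0.5055, -0.0542, 0.349]
eef_rot: [-2.972, -0.135, -0.927]
wrist_force: [3.6, -1.6, -5.2]
finger_gap: 0.0191
```

```bash
python3 - <<'E'
from plan import *
t,a=st()
s=rows([lever(u,40+25*u) for u in np.arange(t-.11,-.01,-.11)],0,step=.05)
E
```

```text
th 0.607 L 0.1385 y -0.0008 a 55.3 [ 3.6 -1.6 -5.2] 0.0191 [-0.42 -0.06  2.04  0.46  0.67  0.76] 20.15
5 [[[-0.001,0.065,0.005],[0.126,-0.018,0.122],0],[[0.0,0.061,0.0],[0.096,0.0,0.19],0],[[0.0,0.061,0.0],[0.064,0.0,0.226],0],[[0.0,0.061,0.0],[0.026,0.0,0.257],0],[[0.0,0.061,0.0],[-0.016,0.0,0.281],0]]
```

Emit:
servo_tool:
  deltas:
    - [[0, 0.065, 0.005], [0.126, -0.018, 0.12], 0]
    - [[0, 0.061, 0], [0.096, 0, 0.19], 0]
    - [[0, 0.061, 0], [0.064, 0, 0.226], 0]
    - [[0, 0.061, 0], [0.026, 0, 0.25], 0]
    - [[0, 0, 0], [0, 0, 0], 0]

```text
clock: 20.65
eef_pos: [0.5454, -0.0506, 0.3297]
eef_rot: [-2.859, -0.128, -1.215]
wrist_force: [3.0, -1.1, -3.9]
finger_gap: 0.0193
```

```bash
python3 - <<'E'
from plan import *
t,a=st()
s=rows([lever(u,40+25*u) for u in (t/2,0)],0,step=.05)
E
```

```text
th 0.152 L 0.1429 y -0.0008 a 43.9 [ 3.  -1.1 -3.9] 0.0193 [-0.4   0.04  2.03  0.83  0.47  0.44] 20.65
2 [[[0.0,0.045,0.003],[-0.069,-0.015,0.221],0],[[0.0,0.043,0.0],[-0.033,0.0,0.203],0]]
```

Emit:
servo_tool:
  deltas:
    - [[0, 0.045, 0], [-0.07, -0.015, 0.22], 0]
    - [[0, 0.043, 0], [-0.033, 0, 0.2], 0]
    - [[0, 0, 0], [0, 0, 0], 0]

```text
clock: 20.95
eef_pos: [0.5592, -0.0493, 0.3139]
eef_rot: [-2.81, -0.129, -1.318]
wrist_force: [3.2, -1.1, -2.9]
finger_gap: 0.019
```

```bash
python3 - <<'E'
from plan import *
st()
E
```

```text
th -0.006 L 0.1436 y -0.0007 a 39.7 [ 3.2 -1.1 -2.9] 0.019 [-0.39  0.1   2.03  1.09  0.41  0.19] 20.95
```

Clamp back at the rest angle. I'll open, back out along the tool axis, then withdraw towards the robot.

Emit:
servo_tool:
  deltas:
    - [[0, 0, 0], [0, 0, 0], 45]
    - [[0, 0, 0], [0, 0, 0], 45]
    - [[0, 0, 0], [0, 0, 0], 45]
    - [[0, 0, 0], [0, 0, -0.2], 45]
    - [[0, 0, 0], [0, 0, -0.5], 45]
    - [[0, 0, 0], [0, 0, -0.6], 45]
    - [[0, 0, 0], [0, 0, -0.6], 45]
    - [[0, 0, 0], [0, 0, -0.6], 45]
    - [[0, 0, 0], [0, 0, -0.5], 45]
    - [[0, 0, 0], [0, 0, -0.3], 45]
    - [[0, 0, 0], [0, 0, 0], 45]
    - [[0, 0, 0], [0, 0, 0], 45]

```text
clock: 22.15
eef_pos: [0.4241, -0.0595, 0.4276]
eef_rot: [-2.818, -0.133, -1.313]
wrist_force: [0.4, -0.4, -0.5]
finger_gap: 0.0452
```

```bash
python3 - <<'E'
from plan import *
from fit import solve
st();print(cur()[0])
f=env.grab_frame("top")
q,r=solve(f,[.529,-.0530,.088],[((-.02,-.055),(-.02,.055),.028,(1,0)),((.02,-.055),(.02,.055),.028,(1,0)),((-.02,-.055),(.02,-.055),.028,(0,1))],it=12);print(q.round(4),(r*1e3).round(1))
cv2.imwrite("pics/end.png",rect(f,.40,.76,-.18,.06,.028,1600))
E
```

```text
th 0.734 L 0.2541 y 0.0003 a 40.1 [ 0.4 -0.4 -0.5] 0.0452 [-0.59 -0.44  2.22  0.75  0.77  0.49] 22.15
[ 0.42408046 -0.05947871  0.42762469]
[ 0.5324 -0.0605  0.1972] [-0.6  1.   2.2 -2.   3.  -2.8]
```

View pics/end.png

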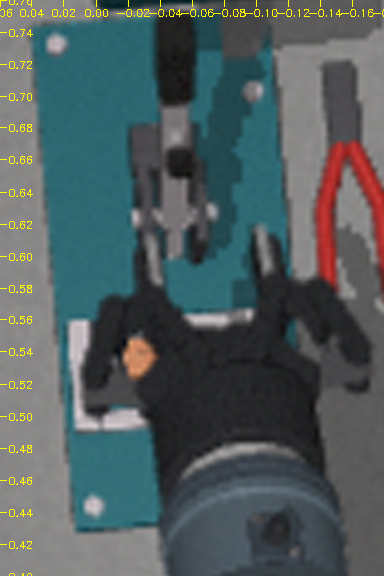

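The lever is back where it started, at (177,60)–(175,250). The gripper hides the rail in this view, so that edge fit is meaningless. I'll swing aside and recheck.

Emit:
servo_tool:
  deltas:
    - [[0, 0, 0], [0, -0.5, 0], 45]
    - [[0, 0, 0], [0, -0.7, 0], 45]
    - [[0, 0, 0], [0, -0.7, 0], 45]
    - [[0, 0, 0], [0, -0.7, 0], 45]
    - [[0, 0, 0], [0, -0.7, 0], 45]
    - [[0, 0, 0], [0, 0, 0], 45]
    - [[0, 0, 0], [0, 0, 0], 45]
    - [[0, 0, 0], [0, 0, 0], 45]

```text
clock: 23.0
eef_pos: [0.4104, 0.112, 0.4197]
eef_rot: [-2.821, -0.135, -1.296]
wrist_force: [1.0, -0.5, 0.5]
finger_gap: 0.0453
```

```bash
python3 - <<'E'
from plan import *
from fit import solve
f=env.grab_frame("top")
q,r=solve(f,[.529,-.0530,.088],[((-.02,-.055),(-.02,.055),.028,(1,0)),((.02,-.055),(.02,.055),.028,(1,0)),((-.02,-.055),(.02,-.055),.028,(0,1))],it=12);print(q.round(4),(r*1e3).round(1),env.observe()["qd"].round(3))
f0=dict(np.load("top0.npz"));A=rect(f,.43,.73,-.15,.05,.028,1800);B=rect(f0,.43,.73,-.15,.05,.028,1800)
cv2.imwrite("pics/end2.png",np.hstack([A,B]))
E
```

```text
[ 0.5301 -0.0542  0.0689] [-0.1 -1.   0.4  0.9  0.7 -0.7] [-0.022 -0.009 -0.    -0.008 -0.001  0.009]
```

View pics/end2.png

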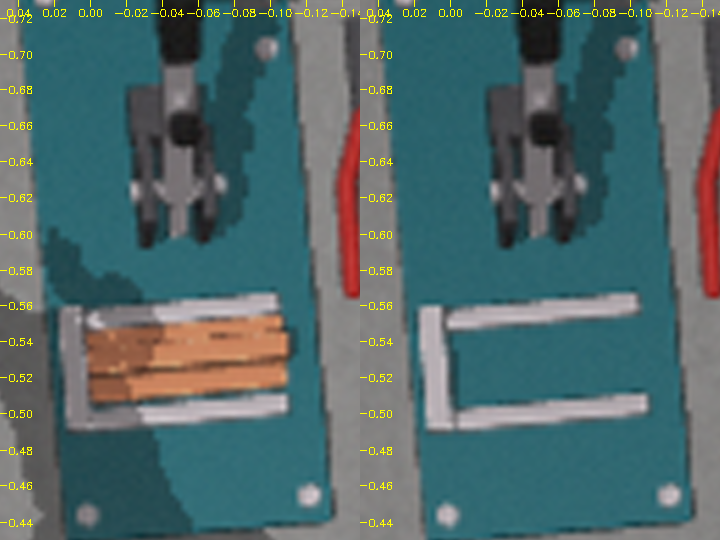

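The rail lies against the stop (left end at col 88, along the stop face), and the lever matches its starting picture. The shadow across the rail's left part skews this yaw fit (0.069, against 0.085 before clamping). The y position is unchanged, at −0.0542 against −0.0543. Handing in.

```bash
python3 -c "
from bench import env
print(env.close_job(), env.observe()['clock'])"
```

```text
the job is handed in; nothing more can be done
the job is handed in; nothing more can be done
```

The job is done and handed in at about 23 s of the 61 s allowed; no verdict is reported back.

**What I did:**
- Took the long rail from the bin's right-hand compartment and laid it flat in the channel. I slid it 18 mm until it met the stop at about 23 N, then let go.
- Swung the clamp over to about 2.0 rad, let go and backed off. It stayed clamped for about 2 s with nothing touched, then I swung it back to open and released it.

**Last checks:**
- **Clamp:** the arm pose read −0.006 rad just before release, and the final picture matches the starting one.
- **Rail:** it lies against the stop. Its lengthwise fit is unchanged from before clamping (−54.2 mm against −54.3 mm).
- **Gripper:** clear of everything, with wrist force readings of 1 N or less.

**Checks that disagreed:**
- **Hidden rail:** the first fit after unclamping was useless because the gripper hid the rail.
- **Yaw:** the final fit gave 0.069 rad, against 0.085 rad before clamping. I put this down to the arm's shadow across the rail, since it looks parallel to the guides.
- **Camera offset:** the camera sits about 2 mm off the arm's own coordinates. I placed the rail by comparing it with the channel in the same view.
- **Not re-checked:** I did not look again at the short rail or most of the bench items, but nothing was moved near them.

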